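Set up the forming block and hold the mandrel ready over its groove

ROBOT

A 6-joint arm with a two-finger parallel gripper is mounted at the origin on the work surface. World frame = base frame: x ahead of the robot, y to its left, z up, the work surface at z = 0. Lengths are in m, angles in rad, forces in N, time in s.
With the tool pointing down it reaches from about 0.275 to 0.85 m from the base axis. Payload 19 kg.
Tool frame: the origin (TCP) lies on the centre line of the jaws, within the pads' length; the fingertips stand arm.tip_reach ahead of it and the grasp point (between the pads) lies 11 mm behind it (arm.tip_reach is the distance from the TCP to the fingertips, in m); z points along the fingers, y is the line along which they close (so a half turn about z gives the same grasp; the last joint's range is limited). The gripper opens to 85 mm and grips with 20 to 120 N. Pads are 22 mm wide; open, the fingers measure 114 mm over their backs; the gripper's body (76 mm by 85 mm) begins 54 mm behind the grasp point. The pads swing forward as they close: fully open they stand 13 mm farther back than shut.
Start: joints at [1.157, 0.15, 1.437, -0, 1.554, -0.134], TCP at [0.159, 0.553, 0.239] pointing down, gripper open.
Joint ranges: [-2.8, 2.8], [-0.68, 2.1], [0.12, 2.68], [-1.39, 4.53], [0.16, 2.79], [-2.81, 2.81]. Speed limits (rad/s): [1.89, 1.89, 2.22, 3.01, 3.01, 3.01].

INTERFACE

Orientations are given as a unit quaternion [x, y, z, w].
In Python, from station import state, snapshot, arm gives the robot as it stands.
- The arm moves only by the shell command python3 -m crank 'ROWS'. ROWS is a JSON object of lists of equal length, an entry for each row: "claw": the finger opening in mm, from 0 to 85.4; "xyz": the shift along the tool's x, y, z in mm, a list of three; "yaw": the turn about the tool's z in degrees. In form: {"claw": [claw, ...], "xyz": [[dx, dy, dz], ...], "yaw": [yaw, ...]}. A call has 1 to 20 rows; each row is the pose to reach, as a shift and turn from the pose commanded when the call began, along the tool's axes at that moment; what a row does not reach only later rows make up. A row lasts 1/12 s, in which the tool goes at most 41.7 mm and 7.16 degrees, less where a joint would pass 70% of its speed; a pose out of reach is approached as far as the arm can. A call with a gripper value outside its range is refused whole. The fingers move at their own pace and stop on an object; the grip force is fixed at half the most. Time passes only in rows, so rows that repeat a pose let the fingers close. It gives the time, the measured TCP pose, the force, the opening and the grip force at its end, in the units of the state.
- state(): the state, without advancing time (a new reading comes with each control period).
- snapshot(name): name is "scene" or "top" or "wrist"; returns a dict with "pixels" (480x640x3 uint8, red, green, blue), "depth" (480x640 float32, m along the optical axis (not along the pixel's ray), 0 where there is no reading), "fov_y" (degrees; the focal length in pixels is half the picture's height over the tangent of half this angle, whatever the lens; pixels are square), "cx", "cy" (the principal point, pixels), "D" ([k1, k2, p1, p2, k3] as OpenCV has them; the pictures are not rectified), "eye" and "rotation" of the camera in the world; the wrist camera has in their place "hand_eye" (4x4, takes a point from camera to tool coordinates, whose origin is the TCP and whose axes are the flange's). Camera axes: x right, y up, looking along -z (the intrinsics and any distortion apply to the point x, -y, -z); pixel columns grow to the right and rows downward; lengths in m; the calibration is good to about 2 mm. A picture is of the moment at which its call begins: read the wrist's pose just before it.
- arm.hand_in(): hands the job in; it is judged then, once.
The state is a dict: "time": time; "qpos": joint angles; "joint_vel": joint speeds; "tau": joint torques, N m; "tcp_pos": TCP position; "ee_rot": TCP orientation; "force": force on the tool from outside, world axes, zero at the start; "ft_torque": the same for the moment, N m; "finger_gap": opening from 0.0 (shut) to 1.0 (fully open); "grasp_force": force on a finger pad.
Only numpy, scipy, OpenCV 4.12 (cv2) and the standard library are available. Lean on these libraries where they do the work, as an engineer would, in place of code of your own. Each camera call takes 0.05 s, during which the arm holds its last target. There are 200 camera calls.

TASK

On the goldsmith's bench, seat the grooved steel forming block, groove up, fully home in the wooden nest whose pocket matches its shape, and let go of it. Then draw the steel mandrel out of its slanted wooden holder, turn it level and hold it lengthwise over the block's groove, centred and about 10 cm above the block. Finish while still holding it there, still; leave the other things on the bench where they are.

Things in the scene. Friction and masses are not known exactly. Their poses are not given: they have to be found in the camera images.
- block: Forming block: plain steel, 60 (x) x 34 (y) x 40 mm high, about 0.55 kg, loose on the bench. A groove 18 mm wide, 9 mm deep runs along its x in the top. Origin: centre of its underside, z up; a half turn about z makes no difference. Grip it across the 34 mm, fingertips 18 mm or more above its underside, to stay clear of the nest.
- rect_nest: Fixed light-wood block 110 (x) x 84 (y) x 26 mm high with one rectangular pocket in its top, 63 (x) x 37 (y) mm, 14 mm deep with a chamfered rim, at its centre: this matches the forming block (block x along nest x). Origin: centre of its underside, z up. A seated block's underside is 12 mm above this origin and its top 52 mm above the bench.
- round_nest: Fixed light-wood block of the same outside size as rect_nest, with a round pocket, 49 mm across, 14 mm deep: not for the forming block. The two nests may change places. Origin: centre of its underside.
- mandrel: Steel round bar, 240 mm long, 14 mm in diameter, about 0.3 kg, with a collar 22 mm across on the upper 25 mm. Origin: on its axis at half length; its z runs along the bar to the collar end. It stands 60 mm deep in the holder's hole, leaning about 42 degrees from vertical: its origin is 60 mm beyond the mouth along the axis. The hole is 2 mm wider than the bar.
- holder: Fixed dark-wood holder, base 130 (x, from -105 to +25) x 80 (y) mm, topped by a slanted 56 x 56 mm block, highest point about 95 mm above the bench. Its hole leans 40 degrees from vertical towards the holder's +x. Origin: on the bench straight below the mouth of the hole, z up.
- holder_mouth (a point): Centre of the mouth of the holder's hole, 76 mm above the bench; the hole runs down the slanted block from here, 60 mm deep. The block's top face around it is square to the hole and 56 x 56 mm.
- die: Bystander: round steel doming die, 46 mm across, 30 mm high, with a dished top, loose on the bench. Origin: centre of its underside. Leave it alone.
- pot: Bystander: small copper cup, 64 mm across and 50 mm high. Origin: centre of its underside. Leave it alone.
- jar: Bystander: small pale clear jar with a white lid, 48 mm across, 50 mm high. Origin: centre of its underside. Leave it alone.

How it is judged:
On the way, in this order (a step that is already met when the one before it is completed fails the run):
1. the forming block is fully home in the rectangular nest, groove up, and let go (horizontal distance between block and rect_nest below 0.005 m and z of block in the frame of rect_nest below 0.0145 m and angle between the x axis of block and the x axis of rect_nest, either way round below 0.12 rad and angle between block's own z axis and vertical below 0.06 rad and contact force between the fingers and block below 0.2 N), for 0.2 s.
2. the mandrel is drawn wholly out of the holder, in the gripper (distance between mandrel and holder_mouth above 0.125 m and height (world z) of mandrel above 0.1 m and contact force between the fingers and mandrel above 2 N), for 0.1 s.
At the end, for the whole second after the job is handed in: Block home in the rectangular nest (5 mm, 7 degrees, underside within 2.5 mm of the floor), groove up, let go. Mandrel carried by the gripper alone, still, level within 10 degrees, along the groove within 11 degrees, middle within 30 mm of the block's, 11 to 22 cm above the bench (all of step 1 and contact force between the fingers and mandrel above 2 N and height (world z) of mandrel between 0.11 and 0.22 m and angle between mandrel's own z axis and vertical between 1.39 and 1.75 rad and angle between the z axis of mandrel and the x axis of block, either way round below 0.2 rad and horizontal distance between mandrel and block below 0.03 m and linear speed of mandrel below 0.03 m/s and angular speed of mandrel below 0.2 rad/s and contact force between mandrel and block below 0.2 N and contact force between mandrel and holder below 0.2 N and contact force between mandrel and rect_nest below 0.2 N and contact force between mandrel and round_nest below 0.2 N); the arm keeps its last pose, push and grip.
It fails at once if the doming die is pushed more than 25 mm or tipped (distance of die from where it was at the start of the episode above 0.025 m or angle between die's own z axis and vertical above 0.4 rad).
It fails at once if the copper cup is pushed more than 25 mm or tipped (distance of pot from where it was at the start of the episode above 0.025 m or angle between pot's own z axis and vertical above 0.4 rad).
It fails at once if the jar is pushed more than 25 mm or tipped (distance of jar from where it was at the start of the episode above 0.025 m or angle between jar's own z axis and vertical above 0.4 rad).
It also fails if it takes over 45 s, if anything falls off the work surface, if the arm or the gripper's body presses on something with over 40 N, if the wrist force passes 120 N, or if a joint passes its speed limit or range.

## Working session

There is one attempt and no reset: what is moved stays moved. The work goes in short steps, Python scripts to look and compute and a shell command to move; the robot and the scene stay as the last step left them, time stands still between calls to the robot, and variables do not carry over. Pictures are saved under pics/ and viewed, at most 10 in all, crops included, and the job is handed in when it is done.

```bash
ls; mkdir -p pics; cat > h.py <<'E'
import numpy as np, cv2
from station import state, snapshot, arm
from scipy.spatial.transform import Rotation as R
def grab(name):
    st=state(); s=snapshot(name)
    if name=="wrist":
        T=np.eye(4);T[:3,:3]=R.from_quat(st["ee_rot"]).as_matrix();T[:3,3]=st["tcp_pos"]
        M=T@np.array(s["hand_eye"])
    else:
        M=np.eye(4);r=np.array(s["rotation"]);M[:3,:3]=r if r.shape==(3,3) else R.from_quat(r).as_matrix();M[:3,3]=s["eye"]
    s["M"]=M; f=240/np.tan(np.radians(s["fov_y"])/2); s["K"]=np.array([[f,0,s["cx"]],[0,f,s["cy"]],[0,0,1]]); return s
def cloud(s):
    v,u=np.mgrid[:480,:640]; uv=np.stack([u,v],-1).reshape(-1,1,2).astype(float)
    n=cv2.undistortPoints(uv,s["K"],np.array(s["D"],float)).reshape(480,640,2); d=s["depth"].astype(float)
    P=np.stack([n[...,0]*d,-n[...,1]*d,-d],-1)@s["M"][:3,:3].T+s["M"][:3,3]; P[d==0]=np.nan; return P
def project(s,P):
    c=(np.atleast_2d(P)-s["M"][:3,3])@s["M"][:3,:3]; c=c*[1,-1,-1]
    return cv2.projectPoints(c,np.zeros(3),np.zeros(3),s["K"],np.array(s["D"],float))[0][:,0]
def save(s,n): cv2.imwrite("pics/"+n,np.ascontiguousarray(s["pixels"][...,::-1]))
E
python3 - <<'E'
from h import *
st=state(); print({k:np.round(v,3) for k,v in st.items()}, arm.tip_reach)
for n in("top","scene"):
    s=grab(n); save(s,n+"0.png"); P=cloud(s); np.savez("pics/"+n+".npz",P=P,rgb=s["pixels"]); print(n,s["M"].round(3).tolist(),s["D"])
E
```

```text
pics
{'time': np.float64(0.0), 'qpos': array([ 1.157,  0.151,  1.438,  0.   ,  1.554, -0.134]), 'joint_vel': array([ 0.001,  0.001,  0.001,  0.001,  0.   , -0.001]), 'tau': array([ 0.0000e+00, -7.1305e+01, -5.7087e+01, -0.0000e+00,  9.0000e-03,
        0.0000e+00]), 'tcp_pos': array([0.159, 0.552, 0.239]), 'ee_rot': array([ 0.139,  0.99 , -0.001, -0.   ]), 'force': array([-0.974,  0.125, -0.608]), 'ft_torque': array([ 0.018,  0.015, -0.039]), 'grasp_force': np.float64(0.0), 'finger_gap': np.float64(0.999)} 0.008
top [[-0.006, 0.995, -0.095, 0.503], [-1.0, -0.009, -0.026, 0.007], [-0.027, 0.094, 0.995, 1.16], [0.0, 0.0, 0.0, 1.0]] [0.04129213 0.         0.         0.         0.        ]
scene [[-0.19, -0.831, 0.522, 1.079], [0.982, -0.167, 0.09, 0.114], [0.012, 0.53, 0.848, 0.903], [0.0, 0.0, 0.0, 1.0]] [-0.15942645  0.          0.          0.          0.        ]
```

View pics/top0.png

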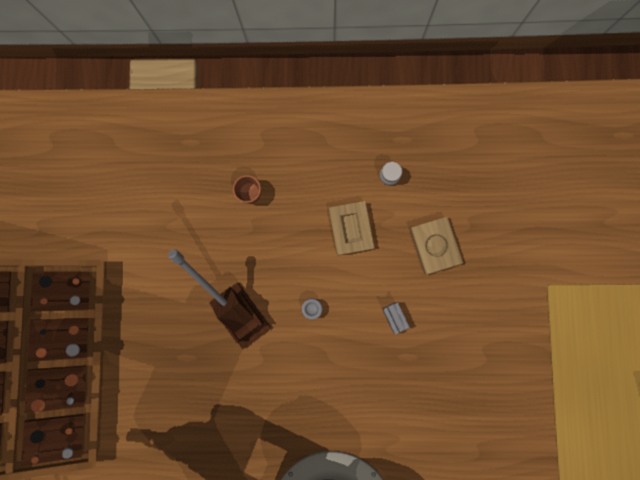

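View pics/scene0.png

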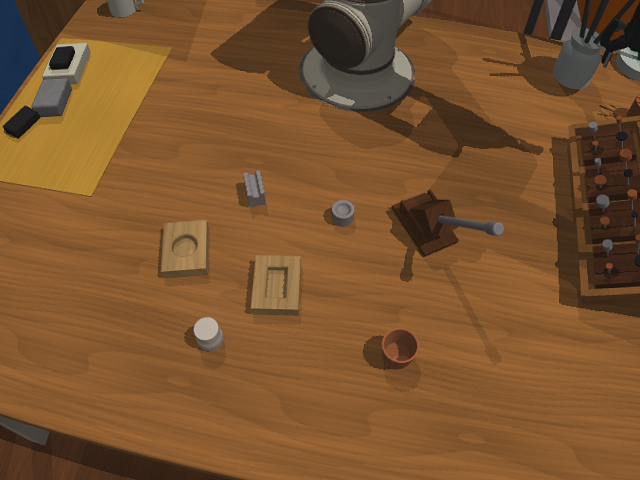

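```bash
cat > m.py <<'E'
from h import *
def load(n): z=np.load(f"pics/{n}.npz"); return z["P"],z["rgb"]
E
python3 - <<'E'
from m import *
A={n:load(n)[0] for n in("top","scene")}
for n,P in A.items(): print(n,"bench z",np.nanmedian(P[200:300,290:310,2]),np.isnan(P).mean())
P=A["top"]
for k,(u,v) in dict(block=(392,306),rn=(352,228),rn_rim=(335,225),rnd=(437,246),die=(312,309),pot=(247,190),jar=(391,173),tip=(176,257),mouth=(225,300),hold=(240,315),tray=(60,440)).items(): print(k,P[v,u].round(4))
# per-object rect fits above bench, both views
roi=dict(block=(.25,.42,-.25,-.08,.034,.05),rect=(.47,.65,-.16,.03,.02,.032),round=(.43,.62,-.34,-.16,.02,.032),die=(.27,.44,-.03,.1,.015,.04))
for k,(x0,x1,y0,y1,z0,z1) in roi.items():
  for n,P in A.items():
    m=(P[...,0]>x0)&(P[...,0]<x1)&(P[...,1]>y0)&(P[...,1]<y1)&(P[...,2]>z0)&(P[...,2]<z1)
    Q=P[m]
    (c,wh,a)=cv2.minAreaRect((Q[:,:2]*1000).astype(np.float32)); print(k,n,m.sum(),np.round(c,1),np.round(wh,1),round(a,1),"z",np.percentile(Q[:,2],[5,50,95]).round(4))
for n,P in A.items():
    m=(P[...,2]>.1)&(P[...,0]>.25)&(P[...,0]<.65)&(P[...,1]>.1)&(P[...,1]<.5)
    Q=P[m]; c=Q.mean(0); d=np.linalg.svd(Q-c,full_matrices=False)[2][0]; d*=np.sign(d[2]); t=(Q-c)@d
    print("mandrel",n,m.sum(),c.round(4),d.round(3),"tilt",np.degrees(np.arccos(d[2])),"top",(c+d*t.max()).round(4))
E
```

```text
top bench z -0.0002469036315861928 0.004163411458333334
scene bench z 0.0006035300443533176 0.004143880208333333
block [ 0.4542 -0.1363  0.0336]
rn [ 0.631  -0.0512  0.016 ]
rn_rim [ 0.6374 -0.0121  0.0238]
rnd [ 0.5883 -0.2435  0.014 ]
die [0.4477 0.0416 0.0205]
pot [0.7241 0.1929 0.0048]
jar [ 0.7504 -0.1382  0.05  ]
tip [0.5569 0.2955 0.2072]
mouth [0.4708 0.2266 0.0796]
hold [0.4378 0.1968 0.0636]
tray [0.1822 0.5715 0.0687]
block top 92 [ 413.8 -149.8] [25.5 33.7] 24.8 z [0.0347 0.0395 0.0426]
block scene 80 [ 412.5 -151.2] [29.6 32. ] 23.2 z [0.0345 0.0387 0.0411]
rect top 839 [616.4 -50.2] [79.9 84. ] 9.8 z [0.0221 0.0258 0.0293]
rect scene 1184 [614.5 -52.6] [80.9 85.4] 8.2 z [0.0228 0.0256 0.0285]
round top 1109 [ 584.4 -241.2] [97.8 87.4] 15.7 z [0.0223 0.026  0.0295]
round scene 1280 [ 582.5 -242.7] [100.6  85.8] 16.6 z [0.0226 0.0254 0.028 ]
die top 83 [433.7  42.5] [38.2 11.6] 89.8 z [0.0232 0.0277 0.0327]
die scene 119 [432.6  42.1] [38.4 14.8] 90.0 z [0.0223 0.0284 0.0321]
mandrel top 493 [0.5306 0.2761 0.1665] [0.545 0.4   0.737] tilt 42.51505042134831 top [0.5641 0.3007 0.2118]
mandrel scene 528 [0.5387 0.2779 0.1702] [0.542 0.41  0.733] tilt 42.83226242363306 top [0.5685 0.3005 0.2106]
```

```bash
python3 - <<'E'
from m import *
A={n:load(n)[0] for n in("top","scene")}
roi=dict(block=(.36,.52,-.25,-.07,.034,.05),rect=(.53,.73,-.16,.04,.02,.033),round=(.48,.70,-.35,-.16,.02,.033),die=(.38,.5,-.03,.1,.015,.04),pot=(.63,.8,.12,.27,.03,.06),jar=(.68,.85,-.22,-.06,.03,.06),holder=(.3,.56,.05,.3,.008,.09))
for k,(x0,x1,y0,y1,z0,z1) in roi.items():
  for n,P in A.items():
    m=(P[...,0]>x0)&(P[...,0]<x1)&(P[...,1]>y0)&(P[...,1]<y1)&(P[...,2]>z0)&(P[...,2]<z1)
    Q=P[m]
    (c,wh,a)=cv2.minAreaRect((Q[:,:2]*1000).astype(np.float32)); print(k,n,m.sum(),np.round(c,1),np.round(wh,1),round(a,1),"z",np.percentile(Q[:,2],[5,50,95]).round(4))
E
```

```text
block top 266 [ 429.  -143.1] [59.1 34.1] 24.2 z [0.0345 0.0388 0.0427]
block scene 219 [ 428.3 -145.2] [63.1 34.1] 23.8 z [0.0346 0.0384 0.0412]
rect top 1336 [631.5 -47.5] [110.6  84.2] 9.8 z [0.0222 0.0258 0.0293]
rect scene 1950 [630.1 -49.8] [112.9  84.7] 9.6 z [0.0227 0.0257 0.0284]
round top 1505 [ 590.3 -239.6] [110.1  87.2] 16.2 z [0.0222 0.0259 0.0295]
round scene 1790 [ 588.5 -240.9] [113.5  85.6] 17.1 z [0.0225 0.0254 0.0282]
die top 327 [449.1  42.4] [42.6 42.5] 89.5 z [0.0201 0.0275 0.0324]
die scene 427 [448.8  41.9] [44.4 47.1] 66.6 z [0.0182 0.0268 0.032 ]
pot top 261 [719.5 187.5] [61.5 61.9] 57.4 z [0.0323 0.0474 0.0528]
pot scene 538 [718.3 185.7] [62.6 61.5] 42.8 z [0.0322 0.0465 0.0515]
jar top 304 [ 735.4 -108.5] [ 42.4 115.4] 32.8 z [0.0443 0.0497 0.0529]
jar scene 518 [ 735.9 -110.6] [ 43.2 113.1] 31.2 z [0.039  0.0493 0.052 ]
holder top 2058 [442.4 186.8] [143.9 270.3] 25.6 z [0.0102 0.0454 0.0863]
holder scene 2526 [456.4 159.2] [141.3 208.7] 24.5 z [0.0101 0.0414 0.0862]
```

```bash
python3 -m crank '{"claw":[85,85,85,85,85,85,85,85,85,85,85,85,85,85,85,85,85,85,85,85],"xyz":[[-450,-595,0],[-450,-595,0],[-450,-595,0],[-450,-595,0],[-450,-595,0],[-450,-595,0],[-450,-595,0],[-450,-595,0],[-450,-595,0],[-450,-595,0],[-450,-595,0],[-450,-595,0],[-450,-595,0],[-450,-595,0],[-450,-595,0],[-450,-595,0],[-450,-595,0],[-450,-595,0],[-450,-595,0],[-450,-595,0]],"yaw":[7,14,21,28,35,42,49,56,63,70,77,84,91,98,105,112,119,126,133,140]}'
python3 - <<'E'
from h import *
st=state();print(st["time"],st["tcp_pos"].round(4),np.array(st["qpos"]).round(3),R.from_quat(st["ee_rot"]).as_matrix().round(3).tolist())
s=grab("wrist");save(s,"w1.png");P=cloud(s);np.savez("pics/w1.npz",P=P,rgb=s["pixels"]);print(np.array(s["hand_eye"]).round(3).tolist())
E
```

```text
time: 1.77
tcp_pos: [0.4274, -0.1464, 0.2384]
ee_rot: [0.978, 0.209, -0.001, -0.0]
force: [-0.7, 0.3, -0.6]
finger_gap: 0.995
grasp_force: 0.0
1.7667 [ 0.4274 -0.1464  0.2384] [-5.000e-01 -1.090e-01  1.704e+00 -1.000e-03  1.548e+00  6.500e-01] [[0.913, 0.408, -0.002], [0.408, -0.913, 0.0], [-0.001, -0.001, -1.0]]
[[0.001, 0.957, 0.29, 0.074], [1.0, -0.001, 0.0, -0.0], [0.0, 0.29, -0.957, -0.135], [0.0, 0.0, 0.0, 1.0]]
```

View pics/w1.png

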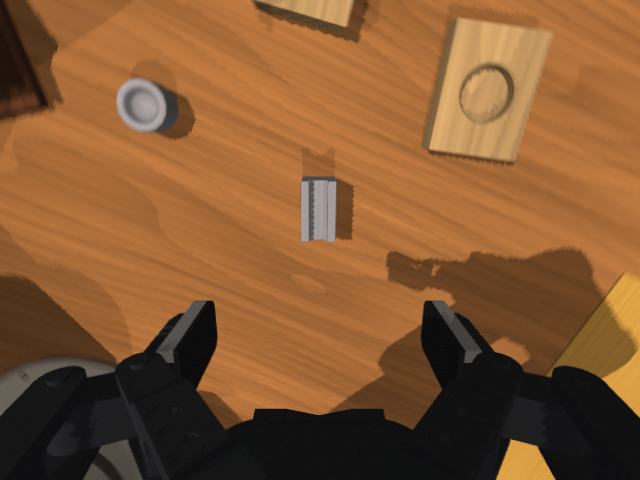

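```bash
cat >> h.py <<'E'
def rect(P,x0,x1,y0,y1,z0,z1):
    m=(P[...,0]>x0)&(P[...,0]<x1)&(P[...,1]>y0)&(P[...,1]<y1)&(P[...,2]>z0)&(P[...,2]<z1)
    Q=P[m]; c,wh,a=cv2.minAreaRect((Q[:,:2]*1000).astype(np.float32)); return m.sum(),np.round(c,1),np.round(wh,1),round(a,1),"z",np.percentile(Q[:,2],[5,50,95]).round(4)
def totool(p):
    st=state(); Rm=R.from_quat(st["ee_rot"]).as_matrix(); return ((np.array(p)-st["tcp_pos"])@Rm*1000).round(1)
E
python3 - <<'E'
from h import *
P=np.load("pics/w1.npz")["P"]; print("bench",np.nanmedian(P[250:280,280:360,2]))
r=rect(P,.36,.52,-.25,-.07,.034,.05);print(r)
print(rect(P,.38,.5,-.03,.1,.015,.04), rect(P,.48,.70,-.35,-.16,.02,.033))
print(totool([*r[1]/1000,.029]), np.degrees(np.arctan2(*R.from_quat(state()["ee_rot"]).as_matrix()[[1,0],0])), arm.tip_reach)
E
```

```text
bench -2.9902991454611172e-05
(np.int64(1224), array([ 428. , -145.2]), array([60.2, 33.7]), 23.8, 'z', array([0.0345, 0.0396, 0.0409]))
(np.int64(2385), array([448. ,  40.8]), array([45.6, 45.3]), 61.7, 'z', array([0.02  , 0.0281, 0.0308])) (np.int64(10209), array([ 589.6, -240.9]), array([110.7,  85.8]), 16.4, 'z', array([0.0241, 0.0258, 0.0271]))
[  1.1   0.8 209.5] 23.5095569530553 0.008
```

```bash
python3 -m crank '{"claw":[85,85,85,85,85,85,85,85,20,20,20,20,20,20,20],"xyz":[[1,1,40],[1,1,80],[1,1,120],[1,1,160],[1,1,185],[1,1,200],[1,1,209],[1,1,209],[1,1,209],[1,1,209],[1,1,209],[1,1,209],[1,1,209],[1,1,209],[1,1,209]],"yaw":[0,0,0,0,0,0,0,0,0,0,0,0,0,0,0]}'
python3 -m crank '{"claw":[20,20,20,20,20,20],"xyz":[[0,0,-20],[0,0,-50],[0,0,-80],[0,0,-100],[0,0,-110],[0,0,-110]],"yaw":[0,0,0,0,0,0]}'
python3 - <<'E'
from h import *
st=state();Rm=R.from_quat(st["ee_rot"]).as_matrix();print(st["tcp_pos"].round(4),Rm.round(4).tolist(),st["grasp_force"],st["finger_gap"]*85.4,st["qpos"].round(3))
h=np.degrees(np.arctan2(Rm[1,0],Rm[0,0])); print("heading",h,"to nest", totool([.6305,-.0487,st["tcp_pos"][2]]),"yaw",h-9.7)
s=grab("wrist");P=cloud(s);save(s,"w2.png");m=rect(P,st["tcp_pos"][0]-.08,st["tcp_pos"][0]+.08,st["tcp_pos"][1]-.08,st["tcp_pos"][1]+.08,.08,.17);print(m)
print(rect(P,.53,.73,-.16,.04,.02,.033))
E
```

```text
time: 3.07
tcp_pos: [0.4288, -0.1443, 0.0314]
ee_rot: [0.977, 0.213, 0.001, 0.001]
force: [-1.7, 0.9, 10.5]
finger_gap: 0.386
grasp_force: 59.1
time: 3.57
tcp_pos: [0.429, -0.1444, 0.1421]
ee_rot: [0.977, 0.213, 0.001, 0.001]
force: [0.7, 0.2, -5.1]
finger_gap: 0.38
grasp_force: 63.5
[ 0.429  -0.1444  0.1421] [[0.909, 0.4168, 0.0027], [0.4168, -0.909, -0.0016], [0.0018, 0.0026, -1.0]] 63.50798428058624 32.41314726095275 [-0.495 -0.054  1.851 -0.     1.341  0.646]
heading 24.629999027775867 to nest [223.1  -3.    0.4] yaw 14.929999027775867
(np.int64(15311), array([ 427.7, -144.8]), array([61.5, 60. ]), 24.1, 'z', array([0.1295, 0.1478, 0.1634]))Traceback (most recent call last):
  File "<stdin>", line 5, in <module>
  File "h.py", line 22, in rect
    Q=P[m]; c,wh,a=cv2.minAreaRect((Q[:,:2]*1000).astype(np.float32)); return m.sum(),np.round(c,1),np.round(wh,1),round(a,1),"z",np.percentile(Q[:,2],[5,50,95]).round(4)
                                                                                                                                  ~~~~~~~~~~~~~^^^^^^^^^^^^^^^^^^
    return _quantile_unchecked(
        a, q, axis, out, overwrite_input, method, keepdims, weights)
    return _ureduce(a,
                    func=_quantile_ureduce_func,
    ...<5 lines>...
                    overwrite_input=overwrite_input,
                    method=method)
    r = func(a, **kwargs)
    result = _quantile(arr,
                       quantiles=q,
    ...<2 lines>...
                       out=out,
                       weights=wgt)
    slices_having_nans = np.isnan(arr[-1, ...])
                                  ~~~^^^^^^^^^
IndexError: index -1 is out of bounds for axis 0 with size 0
```

```bash
python3 -m crank '{"claw":[20,20,20,20,20,20,20,20],"xyz":[[25,0,-10],[55,0,-20],[85,0,-30],[110,0,-30],[125,0,-30],[130,0,-30],[130,0,-30],[130,0,-30]],"yaw":[3,6,9,12,14,15,15,15]}'
cat > nest.py <<'E'
from h import *
st=state();Rm=R.from_quat(st["ee_rot"]).as_matrix();h=np.degrees(np.arctan2(Rm[1,0],Rm[0,0]))
print(st["tcp_pos"].round(4),"heading",h,"z",Rm[:,2].round(4),st["qpos"].round(3))
s=grab("wrist");P=cloud(s);save(s,"w3.png")
a=rect(P,.53,.73,-.16,.04,.022,.030);print("nest",a)
t=st["tcp_pos"]
# block top face: above z tcp-? select steel between fingers
T=(P-t)@Rm
tip=T[...,2]; m=(np.abs(T[...,0])<.045)&(np.abs(T[...,1])<.0165)&(T[...,2]>-.03)&(T[...,2]<.01)
Q=T[m]*1000; print("blk tool x",np.percentile(Q[:,0],[1,50,99]).round(1),"y",np.percentile(Q[:,1],[1,99]).round(1),"z",np.percentile(Q[:,2],[5,50,95]).round(1))
np.savez("pics/w3.npz",P=P,T=T,rgb=s["pixels"])
# pocket: points below nest top within nest
c=a[1]/1000; d=P[...,:2]-c; b=np.radians(a[3] if a[2][0]>a[2][1] else a[3]-90)
L=np.stack([d[...,0]*np.cos(b)+d[...,1]*np.sin(b),-d[...,0]*np.sin(b)+d[...,1]*np.cos(b)],-1)
m=(np.abs(L[...,0])<.045)&(np.abs(L[...,1])<.03)&(P[...,2]<.016)&(P[...,2]>.005)
print("pocket floor",cv2.minAreaRect((P[m][:,:2]*1000).astype(np.float32)),np.median(P[m][:,2]))
print("to nest centre, tool mm",totool([*c,t[2]]))
E
python3 nest.py
```

```text
time: 4.28
tcp_pos: [0.5456, -0.0899, 0.1687]
ee_rot: [0.996, 0.084, -0.001, -0.0]
force: [-0.2, -0.2, -5.3]
finger_gap: 0.38
grasp_force: 63.4
[ 0.5456 -0.0899  0.1687] heading 9.692954566809215 z [-2.6e-03  5.0e-04 -1.0e+00] [-0.302  0.141  1.592 -0.     1.411  1.099]
nest (np.int64(13778), array([631. , -49.2]), array([110.5,  84.1]), 10.0, 'z', array([0.0245, 0.0259, 0.0271]))
blk tool x [-30.2   3.4  29. ] y [-16.4  16.3] z [-16.5  -4.3   1.4]
pocket floor ((630.8960571289062, -48.99634552001953), (62.72972869873047, 36.8284912109375), 9.768431663513184) 0.011955416396909335
to nest centre, tool mm [ 91.1 -26.    0.4]
```

View pics/w3.png

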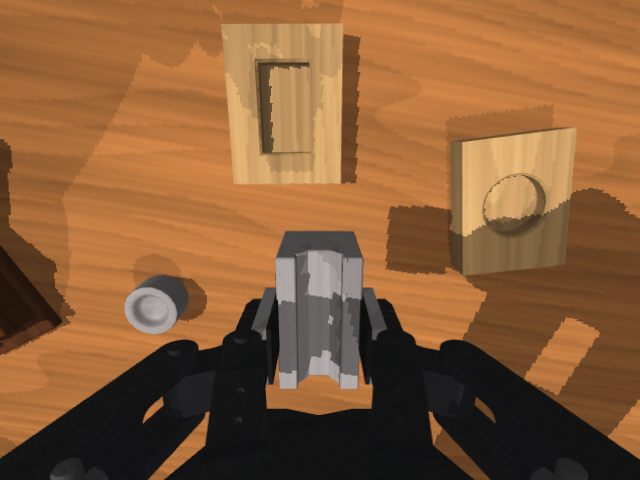

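```bash
python3 - <<'E'
from h import *
T=np.load("pics/w3.npz")["T"]*1000
# block top strips, from pixels of the two lands
for u0,u1 in((282,292),(346,354)):
    Q=T[255:390,u0:u1].reshape(-1,3); Q=Q[(Q[:,2]<0)&(Q[:,2]>-14)]
    print(len(Q),np.percentile(Q[:,0],[0,2,50,98,100]).round(1),np.median(Q[:,1]).round(1),np.polyfit(Q[:,0],Q[:,2],1).round(3))
m=(abs(T[...,0])<40)&(abs(T[...,1])<19)&(T[...,2]<-5)&(T[...,2]>-14)
print(cv2.minAreaRect(T[m][:,:2].astype(np.float32)))
E
```

```text
1336 [-31.6 -29.4   1.1  28.5  29.2] -12.9 [ 5.000e-03 -8.485e+00]
1070 [-30.8 -29.4   1.3  28.5  29.1] 12.4 [ 5.000e-03 -8.555e+00]
((-0.9450607299804688, 0.19407081604003906), (37.92223358154297, 60.8758544921875), 88.93540954589844)
```

```bash
python3 -m crank '{"claw":[20,20,20,20,20,20,20,20],"xyz":[[30,-8,0],[60,-16,0],[84,-24,20],[92,-26,50],[92,-26,75],[92,-26,90],[92,-26,97],[92,-26,97]],"yaw":[0,0,0,0,0,0,0,0]}'
python3 - <<'E'
from h import *
st=state();Rm=R.from_quat(st["ee_rot"]).as_matrix();print(st["tcp_pos"].round(4),np.degrees(np.arctan2(Rm[1,0],Rm[0,0])),Rm[:,2].round(4))
b=st["tcp_pos"]+Rm@[-.001,0,.0315];print("block bottom",b.round(4),"err tool",totool([.63095,-.0491,st["tcp_pos"][2]])+[1,0,0],"to floor",1000*(b[2]-.012))
s=grab("wrist");P=cloud(s);np.savez("pics/w4.npz",P=P)
a=rect(P,.53,.73,-.16,.04,.022,.030);print("nest",a)
T=(P-st["tcp_pos"])@Rm*1000
m=(abs(T[...,0])<40)&(abs(T[...,1])<15)&(T[...,2]<-6)&(T[...,2]>-12)
print(cv2.minAreaRect(T[m][:,:2].astype(np.float32)))
E
```

```text
time: 5.0
tcp_pos: [0.6316, -0.0493, 0.0718]
ee_rot: [0.996, 0.084, -0.001, -0.0]
force: [0.6, -0.0, -5.2]
finger_gap: 0.378
grasp_force: 63.2
[ 0.6316 -0.0493  0.0718] 9.611416287621584 [-2.7e-03  4.0e-04 -1.0e+00]
block bottom [ 0.6305 -0.0494  0.0403] err tool [ 0.4 -0.3  0. ] to floor 28.2771512567191
nest (np.int64(12974), array([630.9, -49.4]), array([110.4,  84.4]), 9.9, 'z', array([0.0248, 0.0259, 0.027 ]))
((-0.9995574951171875, 0.0047855377197265625), (60.62653732299805, 29.984901428222656), 0.005688460078090429)
```

Aligned within 0.5 mm. Descend slowly.

```bash
python3 -m crank '{"claw":[20,20,20,20,20,20,20,20,20],"xyz":[[0,0,8],[0,0,14],[0,0,18],[0,0,21],[0,0,24],[0,0,26],[0,0,27.5],[0,0,28],[0,0,28]],"yaw":[0,0,0,0,0,0,0,0,0]}'
```

```text
time: 5.8
tcp_pos: [0.6328, -0.0488, 0.0453]
ee_rot: [0.996, 0.084, -0.0, 0.0]
force: [-0.7, 0.4, -5.8]
finger_gap: 0.383
grasp_force: 63.4
```

```bash
python3 -m crank '{"claw":[20,20,20],"xyz":[[0,0,1],[0,0,2],[0,0,2]],"yaw":[0,0,0]}'; python3 - <<'E'
from h import *
st=state();Rm=R.from_quat(st["ee_rot"]).as_matrix()
print(Rm[:,2].round(4),totool([.63095,-.0491,.0435]),arm.tip_reach)
E
```

```text
time: 6.05
tcp_pos: [0.633, -0.0489, 0.0435]
ee_rot: [0.996, 0.084, 0.0, 0.0]
force: [1.2, 0.4, -3.5]
finger_gap: 0.381
grasp_force: 63.5
[ 3.e-04 -2.e-04 -1.e+00] [-2.  -0.1  0. ] 0.008
```

```bash
python3 -m crank '{"claw":[20,20,60,60,60,60,60,60,60,60,60,60],"xyz":[[0,0,1],[0,0,1],[0,0,1],[0,0,1],[0,0,1],[0,0,-5],[0,0,-20],[0,0,-50],[0,0,-90],[-20,0,-125],[-40,0,-150],[-40,0,-150]],"yaw":[0,0,0,0,0,0,0,0,0,0,0,0]}'; python3 - <<'E'
from h import *
s=grab("wrist");P=cloud(s);save(s,"w5.png");np.savez("pics/w5.npz",P=P)
print("block top",rect(P,.58,.68,-.1,0,.046,.06));print("nest",rect(P,.53,.73,-.16,.04,.022,.030))
st=state();Rm=R.from_quat(st["ee_rot"]).as_matrix();print(st["tcp_pos"].round(4),Rm.round(3).tolist(),st["qpos"].round(3))
E
```

```text
time: 7.05
tcp_pos: [0.593, -0.0562, 0.2]
ee_rot: [0.996, 0.084, 0.004, 0.001]
force: [0.0, -0.1, 0.5]
finger_gap: 0.701
grasp_force: 0.0
block top (np.int64(1803), array([631.9, -49.1]), array([58.9, 34. ]), 9.7, 'z', array([0.0465, 0.0516, 0.0529]))
nest (np.int64(9159), array([630.8, -49.3]), array([109.7,  84.3]), 9.7, 'z', array([0.0246, 0.0259, 0.027 ]))
[ 0.5935 -0.0559  0.1973] [[0.986, 0.167, 0.005], [0.167, -0.986, -0.001], [0.005, 0.002, -1.0]] [-0.223  0.208  1.455 -0.     1.473  1.18 ]
```

View pics/w5.png

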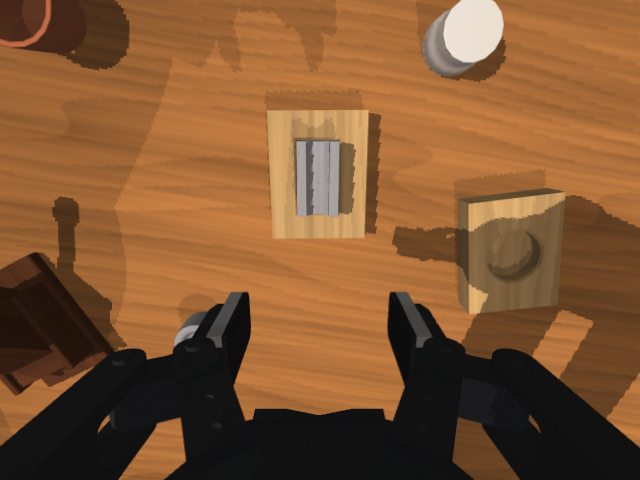

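```bash
cat > cyl.py <<'E'
from h import *
from scipy.optimize import least_squares
def fit(P,name,g=(.535,.277,.168),d0=(.544,.405,.735)):
    P=P.reshape(-1,3);P=P[~np.isnan(P[:,0])];g=np.array(g);d=np.array(d0)/np.linalg.norm(d0);c=g.copy()
    for it in range(4):
        t=(P-c)@d; r=np.linalg.norm(P-c-t[:,None]*d,axis=1); Q=P[(r<(.02 if it==0 else .012))&(abs(t)<(.14 if it==0 else .14))&(P[:,2]>.09)]
        # shaft only: exclude collar = upper 30 mm
        tq=(Q-c)@d; top=tq.max(); S=Q[tq<top-.03]
        u=np.cross(d,[0,0,1]);u/=np.linalg.norm(u);w=np.cross(d,u)
        def res(x):
            dd=d+x[2]*u+x[3]*w;dd/=np.linalg.norm(dd);e=S-(c+x[0]*u+x[1]*w);return np.linalg.norm(e-(e@dd)[:,None]*dd,axis=1)-.007
        x=least_squares(res,np.zeros(4),loss="soft_l1",f_scale=.001).x
        c=c+x[0]*u+x[1]*w;d=d+x[2]*u+x[3]*w;d/=np.linalg.norm(d)
    tq=(Q-c)@d;top=c+d*np.percentile(tq,99.5)
    print(name,len(S),"d",d.round(4),"tilt",np.degrees(np.arccos(d[2])).round(2),"head",np.degrees(np.arctan2(d[1],d[0])).round(2),"top",top.round(4),"grasp@-50",(top-.05*d).round(4),"mouth?",(top-.18*d).round(4),"rms",np.sqrt(np.mean(res(x*0)**2)).round(4))
    return top,d
E
python3 - <<'E'
from cyl import *
for n in("top","scene"): top,d=fit(np.load(f"pics/{n}.npz")["P"],n)
p=(top-.05*d);p[2]=.32;print(totool(p))
E
```

```text
top 358 d [0.5477 0.4018 0.7339] tilt 42.79 head 36.26 top [0.5668 0.3043 0.2077] grasp@-50 [0.5394 0.2842 0.171 ] mouth? [0.4682 0.2319 0.0756] rms 0.0012
scene 342 d [0.5466 0.3983 0.7366] tilt 42.56 head 36.08 top [0.5671 0.3039 0.2082] grasp@-50 [0.5398 0.2839 0.1713] mouth? [0.4688 0.2322 0.0756] rms 0.0008
[   4.4 -343.8 -123.5]
```

```bash
python3 -m crank '{"claw":[60,60,60,60,60,60,60,60,60,60,60,60],"xyz":[[1,-30,-20],[1,-65,-40],[2,-105,-60],[2,-145,-80],[3,-185,-100],[3,-225,-115],[4,-265,-123],[4,-300,-123],[4,-325,-123],[4,-339,-123],[4,-344,-123],[4,-344,-123]],"yaw":[-3,-6,-9,-12,-15,-18,-21,-24,-26,-26.6,-26.6,-26.6]}'; python3 - <<'E'
from cyl import *
st=state();Rm=R.from_quat(st["ee_rot"]).as_matrix();print(st["tcp_pos"].round(4),Rm.round(3).tolist(),st["qpos"].round(3))
s=grab("wrist");P=cloud(s);save(s,"w6.png");np.savez("pics/w6.npz",P=P)
top,d=fit(P,"wrist"); print("tool",totool(top-.05*d))
E
```

```text
time: 8.1
tcp_pos: [0.5398, 0.2848, 0.3154]
ee_rot: [0.95, 0.311, -0.001, 0.0]
force: [-1.1, -0.4, 0.7]
finger_gap: 0.703
grasp_force: 0.0
[0.5398 0.2848 0.3154] [[0.807, 0.591, -0.001], [0.591, -0.807, -0.001], [-0.001, -0.0, -1.0]] [ 0.359  0.214  1.211 -0.     1.718  1.298]
wrist 835 d [0.5447 0.4024 0.7357] tilt 42.63 head 36.46 top [0.5661 0.3035 0.2079] grasp@-50 [0.5389 0.2834 0.1711] mouth? [0.468  0.231  0.0754] rms 0.0003
tool [ -1.1  -0.3 144.5]
```

View pics/w6.png

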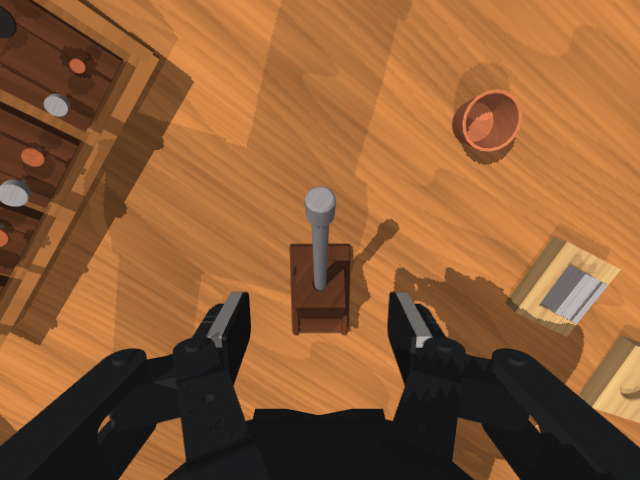

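```bash
python3 -m crank '{"claw":[60,60,60,60,60,60,60,5,5,5,5,5,5,5],"xyz":[[-6,0,30],[-6,0,65],[-6,0,100],[-6,0,125],[-6,0,140],[-6,0,147],[-6,0,147],[-6,0,147],[-6,0,147],[-6,0,147],[-6,0,147],[-6,0,147],[-6,0,147],[-6,0,147]],"yaw":[0,0,0,0,0,0,0,0,0,0,0,0,0,0]}'; python3 - <<'E'
from cyl import *
st=state();Rm=R.from_quat(st["ee_rot"]).as_matrix();print(st["finger_gap"]*85.4,Rm.round(3).tolist())
print("unit pull in tool, per 10mm:",10*(np.array([.5447,.4024,.7357])@Rm))
E
```

```text
time: 9.32
tcp_pos: [0.5356, 0.281, 0.1702]
ee_rot: [0.95, 0.311, 0.001, 0.0]
force: [3.6, 1.3, 5.8]
finger_gap: 0.139
grasp_force: 58.8
11.869063931366043 [[0.807, 0.591, 0.002], [0.591, -0.807, 0.001], [0.002, 0.001, -1.0]]
unit pull in tool, per 10mm: [ 6.78614341 -0.02120449 -7.34408891]
```

```bash
python3 -m crank '{"claw":[5,5,5,5,5,5,5,5,5],"xyz":[[3,0,-4],[8,0,-9],[14,0,-15],[21,0,-23],[30,0,-33],[40,0,-44],[50,0,-55],[58,0,-65],[58,0,-65]],"yaw":[0,0,0,0,0,0,0,0,0]}'; cat > see.py <<'E'
from cyl import *
import sys
st=state();Rm=R.from_quat(st["ee_rot"]).as_matrix();t=np.array(st["tcp_pos"])
s=grab("wrist");P=cloud(s);save(s,sys.argv[1]+".png");T=(P-t)@Rm*1000
# bar in tool frame: steel pixels with |y|<14, x from -200..60
m=(abs(T[...,1])<13)&(T[...,2]<t[2]*1000-4)&(T[...,2]>-60)&(T[...,0]>-200)&(T[...,0]<70)
Q=T[m]; 
for x0 in range(-160,70,10):
    q=Q[(Q[:,0]>=x0)&(Q[:,0]<x0+10)]
    if len(q)>8: print(x0+5,len(q),"ztop",np.percentile(q[:,2],5).round(1),"ymed",np.median(q[:,1]).round(1))
print(t.round(4),st["force"].round(1),st["grasp_force"],Rm[:,0].round(3))
E
python3 see.py w7
```

```text
time: 10.07
tcp_pos: [0.5834, 0.3162, 0.2363]
ee_rot: [0.95, 0.311, 0.001, -0.0]
force: [0.7, 0.1, -1.5]
finger_gap: 0.138
grasp_force: 59.5
-155 365 ztop 148.6 ymed 0.4
-145 148 ztop 156.7 ymed -7.5
-135 111 ztop 164.6 ymed -8.6
-125 45 ztop 127.3 ymed 0.3
-115 27 ztop 116.0 ymed 0.3
-105 30 ztop 105.0 ymed -0.1
-95 36 ztop 94.2 ymed -0.1
-85 39 ztop 82.5 ymed 0.3
-75 54 ztop 71.0 ymed 0.2
-65 55 ztop 60.8 ymed -0.4
-55 65 ztop 50.1 ymed 0.2
-45 82 ztop 38.6 ymed -0.4
-35 110 ztop 27.8 ymed -0.1
-25 136 ztop 17.4 ymed -0.1
-15 215 ztop -39.2 ymed -0.3
-5 948 ztop -42.4 ymed 0.1
5 896 ztop -56.7 ymed -0.3
15 2912 ztop -58.8 ymed 0.8
25 870 ztop -42.7 ymed -0.1
35 2728 ztop -42.1 ymed 0.1
45 746 ztop -34.5 ymed 0.1
[0.5834 0.3162 0.2363] [ 0.7  0.1 -1.5] 59.45909343659878 [0.807 0.591 0.003]
```

View pics/w7.png

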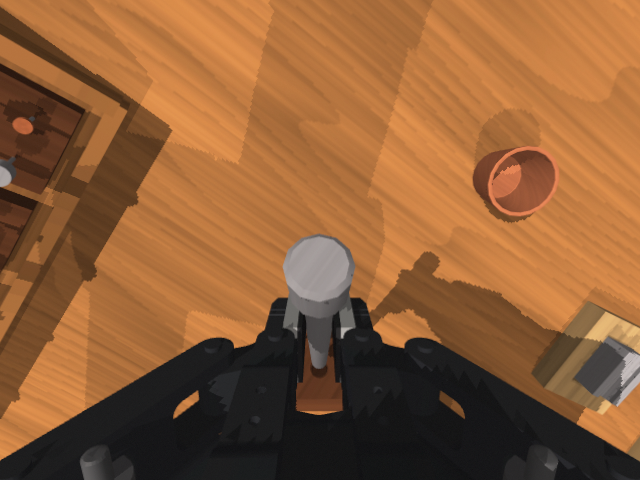

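```bash
python3 -m crank '{"claw":[5,5,5,5,5,5,5,5,5,5,5,5],"xyz":[[8,2,-15],[24,6,-20],[36,10,-20],[40,11,-20],[40,11,-10],[40,11,5],[40,11,25],[40,11,45],[40,11,60],[40,11,70],[40,11,75],[40,11,75]],"yaw":[3,8,14,20,25,26.5,26.5,26.5,26.5,26.5,26.5,26.5]}'; python3 see.py w8 | awk '$1<-15||/\[/'
```

```text
time: 11.12
tcp_pos: [0.6202, 0.3296, 0.1581]
ee_rot: [0.996, 0.085, -0.001, 0.0]
force: [-0.2, -0.2, -2.4]
finger_gap: 0.137
grasp_force: 59.4
-125 16 ztop 126.9 ymed -0.1
-115 26 ztop 116.0 ymed -0.1
-105 33 ztop 104.3 ymed 0.3
-95 36 ztop 93.7 ymed -0.1
-85 38 ztop 82.4 ymed -0.4
-75 51 ztop 70.6 ymed -0.4
-65 56 ztop 59.8 ymed -0.1
-55 69 ztop 49.7 ymed 0.2
-45 80 ztop 38.7 ymed 0.2
-35 112 ztop 27.6 ymed -0.1
-25 135 ztop 17.5 ymed 0.2
[0.6202 0.3296 0.1581] [-0.2 -0.2 -2.4] 59.36270909383893 [ 0.986  0.169 -0.002]
```

```bash
python3 -m crank '{"claw":[5,5,5,5,5,5,5,5,5,5],"xyz":[[0,0,8],[0,0,14],[1,0,17],[5,0,21],[10,0,25],[15,0,30],[20,0,36],[25,0,42],[30,0,49],[30,0,49]],"yaw":[0,0,0,0,0,0,0,0,0,0]}'; python3 see.py w9 | awk '$1<-15||/\[/'
```

```text
time: 12.0
tcp_pos: [0.6512, 0.3347, 0.1086]
ee_rot: [0.996, 0.085, -0.0, 0.0]
force: [2.9, 0.7, 1.6]
finger_gap: 0.136
grasp_force: 59.4
-125 25 ztop 73.2 ymed -0.4
-115 83 ztop 66.7 ymed -0.4
-105 92 ztop 60.2 ymed 0.3
-95 106 ztop 53.4 ymed -0.4
-85 115 ztop 46.8 ymed -0.4
-75 131 ztop 40.2 ymed -0.3
-65 149 ztop 33.6 ymed -0.3
-55 167 ztop 27.2 ymed 0.2
-45 207 ztop 20.2 ymed -0.3
-35 229 ztop 13.7 ymed -0.3
-25 269 ztop 7.2 ymed -0.3
[0.6512 0.3347 0.1086] [2.9 0.7 1.6] 59.35964252566919 [ 0.986  0.168 -0.   ]
```

```bash
python3 -m crank '{"claw":[5,5,5,5,5,5,5,5,5,5,5,5,5],"xyz":[[5,0,7],[10,0,15],[15,0,24],[19,0,33],[22,0,42],[25,0,51],[28,0,60],[30,0,68],[32,0,76],[33,0,84],[34,0,90],[34,0,94],[34,0,94]],"yaw":[0,0,0,0,0,0,0,0,0,0,0,0,0]}'; python3 see.py w10 | awk '$1<60||/\[/'
```

```text
time: 13.13
tcp_pos: [0.6833, 0.3404, 0.0152]
ee_rot: [0.996, 0.085, -0.001, 0.0]
force: [1.0, -0.3, 1.3]
finger_gap: 0.137
grasp_force: 58.5
-55 13 ztop -0.9 ymed 5.3
-45 439 ztop -5.5 ymed -0.3
-35 540 ztop -6.0 ymed 0.2
-25 559 ztop -6.5 ymed 0.2
-15 615 ztop -29.1 ymed -0.3
-5 1307 ztop -41.4 ymed 0.1
5 1432 ztop -54.1 ymed 0.1
15 3956 ztop -58.5 ymed 0.1
25 977 ztop -12.7 ymed 0.1
35 1406 ztop -13.1 ymed -0.3
45 1495 ztop -13.1 ymed 0.1
[0.6833 0.3404 0.0152] [ 1.  -0.3  1.3] 58.53815274196677 [ 0.986  0.169 -0.001]
```

```bash
python3 -m crank '{"claw":[5,5,50,50,50,50,50,50,50,50,50],"xyz":[[0,0,2],[0,0,3],[0,0,3],[0,0,3],[0,0,3],[0,0,0],[-15,0,-20],[-35,0,-50],[-55,0,-90],[-55,0,-100],[-55,0,-100]],"yaw":[0,0,0,0,0,0,0,0,0,0,0]}'; python3 see.py w11 | awk '$1>-200'; python3 - <<'E'
from h import *
s=grab("wrist");P=cloud(s)
m=(P[...,0]>.45)&(P[...,0]<.85)&(P[...,1]>.25)&(P[...,1]<.45)&(P[...,2]>.006)&(P[...,2]<.03)
Q=P[m];c,wh,a=cv2.minAreaRect((Q[:,:2]*1000).astype(np.float32));print(c,wh,a,np.percentile(Q[:,2],[50,99]));print(totool([c[0]/1000,c[1]/1000,.012]))
E
```

```text
time: 14.1
tcp_pos: [0.6302, 0.332, 0.122]
ee_rot: [0.996, 0.085, 0.003, -0.001]
force: [-0.4, 0.5, 0.9]
finger_gap: 0.585
grasp_force: 0.0
-135 124 ztop 106.7 ymed 4.5
-125 165 ztop 106.6 ymed 4.5
-115 169 ztop 106.5 ymed 5.2
-105 179 ztop 106.2 ymed 5.1
-95 184 ztop 105.9 ymed 5.1
-85 188 ztop 106.0 ymed 5.0
-75 197 ztop 106.2 ymed 5.0
-65 202 ztop 106.1 ymed 4.9
-55 208 ztop 106.1 ymed 4.9
-45 224 ztop 105.7 ymed 5.5
-35 226 ztop 105.6 ymed 5.5
-25 222 ztop 105.5 ymed 5.5
-15 234 ztop 105.6 ymed 6.0
-5 248 ztop 105.5 ymed 6.0
5 252 ztop 105.2 ymed 5.9
15 260 ztop 105.2 ymed 5.8
25 275 ztop 104.9 ymed 5.8
35 288 ztop 105.0 ymed 6.3
45 279 ztop 104.9 ymed 6.2
55 300 ztop 104.7 ymed 6.2
65 299 ztop 104.6 ymed 6.2
[0.6302 0.332  0.122 ] [-0.4  0.5  0.9] 0.0 [0.986 0.169 0.007]
(612.1411743164062, 322.2066345214844) (240.3380889892578, 21.41535758972168) 9.459168434143066 [0.01510708 0.0220939 ]
[-19.    6.2 105.3]
```

View pics/w11.png

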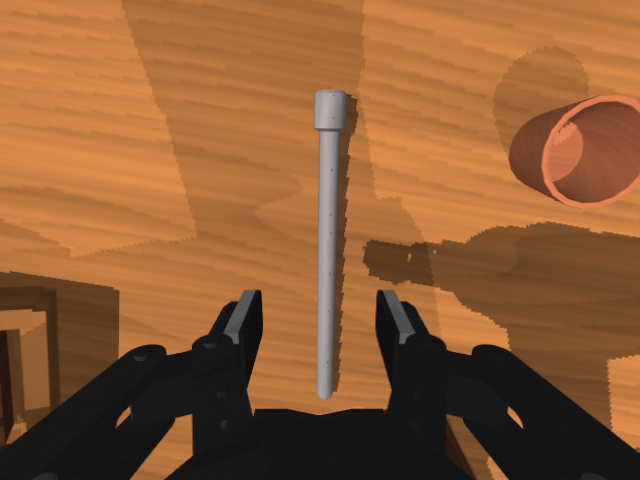

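```bash
python3 -m crank '{"claw":[50,50,50,50,50,50,5,5,5,5,5,5],"xyz":[[-8,5,30],[-11,6,65],[-11,6,90],[-11,6,103],[-11,6,108],[-11,6,108],[-11,6,108],[-11,6,108],[-11,6,108],[-11,6,108],[-11,6,108],[-11,6,108]],"yaw":[0,0,0,0,0,0,0,0,0,0,0,0]}'
python3 -m crank '{"claw":[5,5,5,5,5,5,5],"xyz":[[0,0,-10],[0,0,-35],[0,0,-70],[0,0,-105],[0,0,-135],[0,0,-145],[0,0,-145]],"yaw":[0,0,0,0,0,0,0]}'
python3 see.py w12 | awk '$1>-200'; python3 - <<'E'
from h import *
print(totool([.6319,-.0491,.165]),state()["qpos"].round(3))
E
```

```text
time: 15.2
tcp_pos: [0.6203, 0.3237, 0.0096]
ee_rot: [0.996, 0.085, 0.001, -0.0]
force: [0.0, -1.5, 5.4]
finger_gap: 0.137
grasp_force: 58.5
time: 15.78
tcp_pos: [0.6206, 0.324, 0.1572]
ee_rot: [0.996, 0.085, 0.003, -0.001]
force: [0.6, 0.3, -3.3]
finger_gap: 0.137
grasp_force: 59.0
-45 421 ztop -6.2 ymed 0.2
-35 568 ztop -6.3 ymed -0.3
-25 568 ztop -6.5 ymed -0.3
-15 630 ztop -28.7 ymed 0.2
-5 1296 ztop -41.3 ymed -0.3
5 1428 ztop -54.7 ymed -0.1
15 3990 ztop -58.4 ymed 0.1
25 801 ztop -7.2 ymed -0.3
35 861 ztop -7.4 ymed 0.1
45 932 ztop -7.4 ymed -0.3
55 1005 ztop -7.6 ymed 0.1
65 1060 ztop -7.7 ymed 0.1
[0.6206 0.324  0.1572] [ 0.6  0.3 -3.3] 58.96001234650612 [0.986 0.169 0.005]
[-51.  369.4 -10.9] [ 0.371  0.444  1.233 -0.     1.463  1.772]
```

```bash
python3 -m crank '{"claw":[5,5,5,5,5,5,5,5,5,5,5,5,5,5,5,5],"xyz":[[-3,20,0],[-8,50,0],[-12,85,0],[-16,120,0],[-20,155,0],[-24,190,0],[-28,225,0],[-32,260,0],[-36,295,0],[-40,325,0],[-42,347,0],[-43,361,0],[-43,368,0],[-43,370,0],[-43,370,0],[-43,370,0]],"yaw":[0,0,0,0,0,0,0,0,0,0,0,0,0,0,0,0]}'
python3 see.py w13 | awk '$1<-20||$1>20||/\[/'; python3 - <<'E'
from h import *
s=grab("top");save(s,"t13.png");P=cloud(s)
m=(P[...,0]>.45)&(P[...,0]<.85)&(P[...,1]>-.2)&(P[...,1]<.1)&(P[...,2]>.14)&(P[...,2]<.175)
Q=P[m];print(m.sum(),cv2.minAreaRect((Q[:,:2]*1000).astype(np.float32)))
print(totool([.6319,-.0491,.155]))
s=grab("wrist");P=cloud(s);print(rect(P,.5,.8,-.25,.12,.145,.168),rect(P,.58,.68,-.1,0,.046,.06))
E
```

```text
time: 17.17
tcp_pos: [0.6396, -0.0472, 0.1529]
ee_rot: [0.996, 0.085, -0.0, -0.0]
force: [0.9, 0.6, -2.0]
finger_gap: 0.134
grasp_force: 59.0
-45 416 ztop -5.9 ymed -0.3
-35 576 ztop -6.3 ymed -0.3
-25 603 ztop -6.5 ymed -0.3
25 814 ztop -7.1 ymed 0.1
35 866 ztop -7.4 ymed 0.1
45 942 ztop -7.5 ymed 0.1
55 1001 ztop -7.7 ymed 0.1
65 1057 ztop -7.8 ymed 0.1
[ 0.6396 -0.0472  0.1529] [ 0.9  0.6 -2. ] 59.03079003095627 [ 0.985  0.17  -0.001]
341 ((563.4022216796875, -58.19483947753906), (99.6610107421875, 14.02038288116455), 9.577743530273438)
[-8.   0.6 -1.8]
(np.int64(17611), array([669.7, -40. ]), array([162.9,  38.8]), 14.4, 'z', array([0.1552, 0.1596, 0.1649])) (np.int64(988), array([634.8, -48.6]), array([55., 34.]), 9.4, 'z', array([0.0507, 0.0519, 0.0531]))
```

View pics/w13.png

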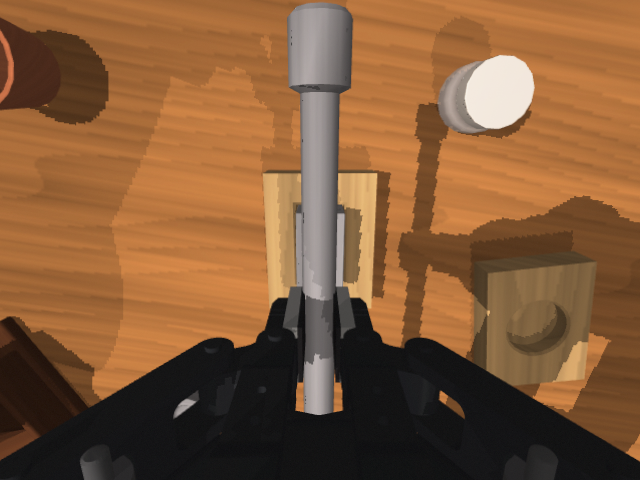

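View pics/t13.png

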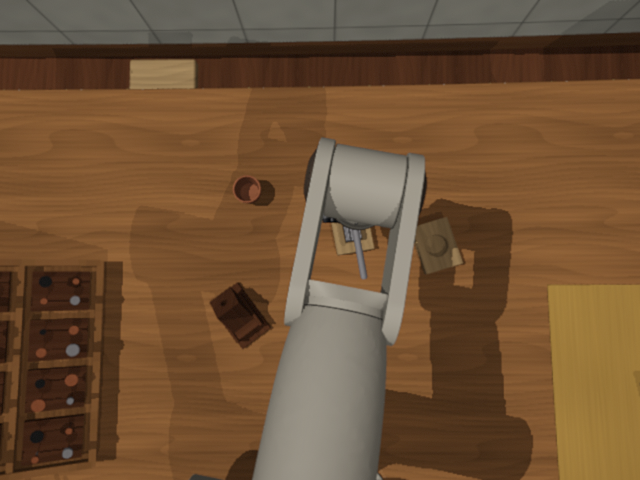

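```bash
python3 -m crank '{"claw":[5,5,5,5,5,5],"xyz":[[0,0,0],[0,0,0],[0,0,0],[0,0,0],[0,0,0],[0,0,0]],"yaw":[0,0,0,0,0,0]}' && python3 -c "
from station import arm; print(arm.hand_in())"
```

```text
time: 17.82
tcp_pos: [0.6397, -0.0484, 0.1533]
ee_rot: [0.996, 0.085, -0.0, 0.0]
force: [-0.2, -0.3, -3.0]
finger_gap: 0.135
grasp_force: 59.0
the job is handed in; nothing more can be done
None
```

I handed the job in at 17.8 s, but the hand-in returned no verdict: by the last measurements the block is fully home in the rectangular nest, groove up and let go, and the mandrel is held still and level (within about 1°) along the groove, centred within about 2 mm and about 10 cm above the block.

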